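# Lift the strapping-tape roll off its post and slide it onto the bamboo riser

### The arm

A 6-joint arm with a two-finger parallel gripper is mounted at the origin on the work surface. World frame = base frame: x ahead of the robot, y to its left, z up, the work surface at z = 0. Lengths are in m, angles in rad, forces in N, time in s.
With the tool pointing down it reaches from about 0.35 to 0.875 m from the base axis. Payload 4.2 kg.
Tool frame: the origin (TCP) lies where the fingers leave the gripper's body, on its centre line; the fingertips stand 70 mm ahead of it and the grasp point (between the pads) lies 51 mm ahead of it; z points along the fingers, y is the line along which they close (so a half turn about z gives the same grasp; the last joint's range is limited). The gripper opens to 87 mm and grips with 3 to 60 N. Pads are 19 mm wide; open, the fingers measure 117 mm over their backs; the gripper's body (75 mm by 190 mm) begins 51 mm behind the grasp point.
Start: joints at [1.565, 0.385, 0.008, 0, -1.194, -0.259], TCP at [0.164, 0.603, 0.292] pointing down, gripper open.
Joint ranges: [-3.14, 3.14], [-1.21, 2.06], [-1.07, 1.41], [-3.16, 2.05], [-2.99, -0.16], [-3.1, 3.1]. Speed limits (rad/s): [2.79, 2.79, 3.14, 3.14, 3.14, 3.14].

### API

Orientations are given as a unit quaternion [x, y, z, w].
In Python, from workcell import telemetry, viewer, arm gives the robot as it stands. The module is installed in compiled form; this text tells all that it offers.
- The arm moves only by the tool carry_out, never from a script. Its argument "steps" is a list that holds one entry, the list of rows, each a list of 4 numbers: the shift along the world's x, y, z as a fraction of full scale, then the turn about the world's z as a fraction of full scale. In form: [[[tx, ty, tz, yaw], ...]]. A call has 1 to 8 rows; each row is the pose to reach, as a shift and turn from the pose commanded when the call began; what a row does not reach only later rows make up. Full scale, the value 1, is 30 cm for a shift and 0.5 rad for a turn. A row lasts 1/12 s, in which the tool goes at most 41.7 mm and 7.16 degrees, less where a joint would pass 70% of its speed; a pose out of reach is approached as far as the arm can. A call with a number of a shift or a turn outside -1 to 1 is refused whole. A call with a gripper value outside its range is refused whole. "jaw" is the opening, from -1 (shut) to 1 (fully open), set as the call begins (left out, the last holds). The fingers move at their own pace and stop on an object; "grip_force" is the grip in N (left out, the last holds). Time passes only in rows, so rows that repeat a pose let the fingers close. It gives the time, the measured TCP pose, the force, the opening and the grip force at its end, in the units of the state.
- telemetry.state(): the state, without advancing time (a new reading comes with each control period).
- viewer.capture(name): name is "side" or "top" or "wrist"; returns a dict with "pixels" (420x560x3 uint8, red, green, blue), "depth" (420x560 float32, m along the optical axis (not along the pixel's ray), 0 where there is no reading), "fx", "fy", "cx", "cy" (pixels), "rvec" (rotation vector, rad) and "tvec" (3), from world to camera coordinates, as OpenCV has them; the wrist camera has in their place "T_tool_cam" (4x4, takes a point from camera to tool coordinates, whose origin is the TCP and whose axes are the flange's). Camera axes: x right, y down, z forward; pixel columns grow to the right and rows downward; lengths in m; the calibration is good to about 2 mm. The wrist camera is an equidistant fisheye: a pixel r from the principal point sees the ray r / f radians off the axis. A picture is of the moment at which its call begins: read the wrist's pose just before it.
- arm.job_done(): hands the job in; it is judged then, once.
The state is a dict: "time": time; "q": joint angles; "joint_velocities": joint speeds; "joint_torque": joint torques, N m; "tcp_pos": TCP position; "tool_rot": TCP orientation; "ft_force": force on the tool from outside, world axes, zero at the start; "ft_torque": the same for the moment, N m; "gripper_width": finger opening in m; "gripper_force": force on a finger pad.
Only numpy, scipy, OpenCV 4.12 (cv2) and the standard library are available. Lean on these libraries where they do the work, as an engineer would, in place of code of your own. Each camera call takes 0.05 s, during which the arm holds its last target. There are 200 camera calls.

### The job

Someone left a soju glass on the little bamboo riser: set it upright on the bamboo tray beside the other soju glass. Also get the roll of strapping tape off its post: pull the lifter up by its handle bar as far as it goes, so that the roll rides clear of the post, and slide the roll across so that it lies flat, wholly on top of the riser. Leave the other soju glass, the toothbrush cup, the pill organiser and the soap dish where they are, and do not tip over the glass or the roll.

Things in the scene. Friction and masses are not known exactly. Their poses are not given: they have to be found in the camera images.
- stand: Fixed tape stand: wooden base 108 x 108 x 12 mm with a fixed upright wooden post, 42 mm across, its top 67 mm above the counter. Origin: on the post's axis, at counter level. A tongue 108 mm long from the axis reaches along -x under the lifter's handle. The riser stands next to it on its +y or its -y side, the toothbrush cup on the other side.
- lifter (a joint): Height of the aluminium lifter, a 5 mm thick, 108 mm square plate round the post, under the roll. 0 = down (plate's top 17 mm above the counter), 0.056 = fully up (plate's top at 73 mm, 6 mm above the post's top and 3 mm above the riser's top). Friction (about 5 N) keeps it at the height where it is left.
- lifter_grip (a point): Point to grip on the lifter's upright chrome handle bar, which is 16 mm thick (along the stand's y) and 22 mm wide (along the stand's x) and ends 18 mm above this point and begins 45 mm below it. It stands 95 mm from the post's axis towards the stand's -x and moves up and down with the lifter.
- roll: Roll of white strapping tape on a cardboard core, lying round the post on the lifter's plate: outside diameter 96 mm, hole 50 mm, 38 mm high, 0.12 kg. Origin: centre of its underside; z along its axis.
- riser: Fixed bamboo riser, a drawer box 140 mm (its x) by 130 mm (its y) and 70 mm high with a flat top, square with the stand; its centre is 123 mm from the post's axis, along the stand's +y or -y; a 4 mm gap parts it from the lifter's plate. Origin: centre of its underside, at counter level.
- glass: Clear soju glass to be cleared away, standing on the riser: 41 mm across at the foot, 47 mm at the rim, 60 mm high, 0.09 kg. Origin: centre of its underside; z up its axis.
- mate: The other soju glass, the same shape, standing towards one end of the tray. Origin: centre of its underside.
- tray: Fixed bamboo tray, 200 mm (its x) by 140 mm (its y), rim 18 mm high and 6 mm thick, floor 6 mm above the counter. Origin: centre of its underside, at counter level.
- cup: Empty white ceramic toothbrush cup, 58 to 64 mm across, 95 mm high, on the counter beside the stand, 123 mm from the post's axis on the side away from the riser. Origin: centre of its underside.
- pillbox: White pill organiser, seven closed lids, 154 mm (its y) by 36 mm by 26 mm high, beyond the stand. Origin: centre of its underside.
- soapdish: Round chrome soap dish with a bar of soap, 110 mm across, 22 mm high. Origin: centre of its underside.
Mind the look-alikes: they are no part of the job. What is meant by the tray is not blue or pink, and is the smaller of those in its own colour.

How it is judged:
By the outcome, as a careful person would: the job done as asked, in the order asked, and still so for the second after the job is handed in, with the robot touching nothing.
It also fails if it takes over 58 s, if anything falls off the work surface, if the arm or the gripper's body presses on something with over 40 N, if the wrist force passes 120 N, or if a joint passes its speed limit or range.

## Working session

There is one attempt and no reset: what is moved stays moved. The work goes in short steps, Python scripts to look and compute and a tool call to move; the robot and the scene stay as the last step left them, time stands still between calls to the robot, and variables do not carry over. Pictures are saved under pics/ and viewed, at most 10 in all, crops included, and the job is handed in when it is done.

Besides the shell and the picture viewer there is one more tool, called after "Emit:" as name(argument=value, ...), one argument or row to a line, values as JSON. carry_out: Moves the arm, as the interface text tells. Its arguments: {"type":"object","properties":{"steps":{"type":"array","items":{"type":"array","items":{"type":"array","items":{"type":"number","minimum":-1,"maximum":1}}}},"jaw":{"type":"number"},"grip_force":{"type":"number"}},"required":["steps"]}

```bash
mkdir -p pics
python3 - <<'E'
from workcell import telemetry, viewer
import cv2,numpy as np,pickle
print(telemetry.state())
for n in("side","top"):
    c=viewer.capture(n); pickle.dump(c,open(n+".pkl","wb"))
    cv2.imwrite(f"pics/{n}0.png",c["pixels"][:,:,::-1])
    print(n,c["fx"],c["fy"],c["cx"],c["cy"],c["rvec"],c["tvec"])
E
```

```text
{'time': 0.0, 'q': array([ 1.56460606e+00,  3.85569701e-01,  6.64344307e-03, -4.89057298e-04,
       -1.19396209e+00, -2.58609133e-01]), 'joint_velocities': array([-0.00016045,  0.00010867, -0.00212146, -0.00101199, -0.00012451,
        0.00101798]), 'joint_torque': array([ 3.55694219e-04, -3.90659165e+01,  1.87403083e+01,  4.21978220e+00,
        1.09617761e-02, -1.93043743e-04]), 'tcp_pos': array([0.16342695, 0.60280578, 0.29115985]), 'tool_rot': array([ 9.91235474e-01, -1.32102574e-01, -9.38027237e-05,  1.06630082e-03]), 'ft_force': array([ 0.25123048, -0.22751605,  0.31990041]), 'ft_torque': array([-0.00662595,  0.02501081,  0.06273248]), 'gripper_force': 0.0, 'gripper_width': 0.08707023958219003}
side 431.54439672115154 431.54439672115154 283.1794669947984 206.66826449513775 [ 0.0772615  -2.90875608  1.10677615] [0.48118948 0.13832533 1.27141029]
top 461.9574874771008 461.9574874771008 286.9039874252207 218.1821023533747 [ 2.14495701 -2.13350938  0.16522081] [-0.05303137  0.49584467  1.56823379]
```

View pics/top0.png

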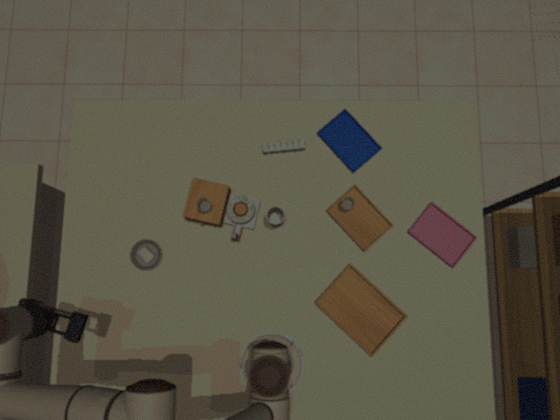

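View pics/side0.png

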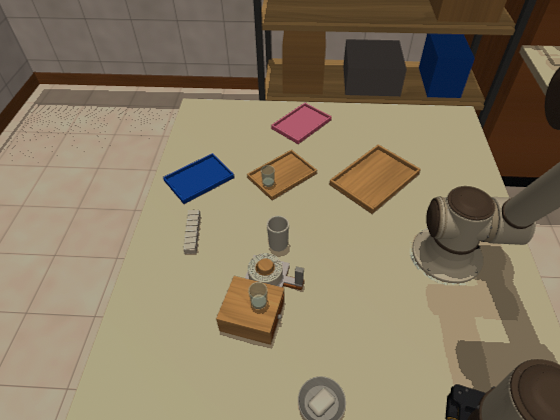

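Top view: the riser is at about (207,202) with the glass at (204,205), the roll and post at (240,209), the handle at (237,236) and the cup at (275,216). There are four trays: blue (349,140), pink (441,235), large bamboo (360,310) and small bamboo (359,218), the last with the mate at (345,204). There are two glasses: (204,205) on the riser is the target, and (345,204) on the tray is the mate. I choose the small bamboo tray and the riser glass, and will check both in one close crop.

```bash
cat > h.py <<'E'
import cv2,numpy as np,pickle
def load(n): return pickle.load(open(n+".pkl","rb"))
def RT(c): return cv2.Rodrigues(np.array(c["rvec"],float))[0],np.array(c["tvec"],float).ravel()
def ray(c,u,v):
    R,t=RT(c); d=R.T@np.array([(u-c["cx"])/c["fx"],(v-c["cy"])/c["fy"],1]); return -R.T@t,d
def plane(c,u,v,z):
    o,d=ray(c,u,v); return o+d*(z-o[2])/d[2]
def dep(c,u,v):
    o,d=ray(c,u,v); return o+d*c["depth"][int(round(v)),int(round(u))]
def tri(a,b):  # a,b=(cam,u,v)
    o1,d1=ray(*a);o2,d2=ray(*b)
    s=np.linalg.lstsq(np.c_[d1,-d2],o2-o1,rcond=None)[0]
    p,q=o1+d1*s[0],o2+d2*s[1]; return (p+q)/2,np.linalg.norm(p-q)
def cloud(c):
    h,w=c["depth"].shape; v,u=np.mgrid[:h,:w]; R,t=RT(c); z=c["depth"]
    P=np.stack([(u-c["cx"])/c["fx"]*z,(v-c["cy"])/c["fy"]*z,z],-1); return (P-t)@R
E
python3 - <<'E'
from h import *
c=load("top"); s=load("side")
a=cv2.resize(c["pixels"][165:260,170:400,::-1],None,fx=3.4,fy=3.4,interpolation=cv2.INTER_CUBIC)
b=cv2.resize(s["pixels"][140:350,150:330,::-1],None,fx=1.2,fy=1.2,interpolation=cv2.INTER_CUBIC)
a=np.clip(a*1.6,0,255).astype(np.uint8)
cv2.imwrite("pics/crop.png",a)
for n,k in(("top",c),("side",s)):
    hsv=cv2.cvtColor(k["pixels"],cv2.COLOR_RGB2HSV); m=cv2.inRange(hsv,(6,90,40),(20,255,255))
    cs=cv2.findContours(m,cv2.RETR_EXTERNAL,cv2.CHAIN_APPROX_NONE)[0]
    P=cloud(k)
    for q in cs:
        if cv2.contourArea(q)>80:
            r=cv2.minAreaRect(q); mm=np.zeros_like(m);cv2.drawContours(mm,[q],-1,255,-1)
            zz=np.nanpercentile(P[(mm>0)&(k["depth"]>0)][:,2],[10,50,90]) if ((mm>0)&(k["depth"]>0)).any() else None
            print(n,np.round(cv2.boxPoints(r),1).tolist(),zz)
for u,v in((207,190),(359,225),(237,236),(275,216),(240,209),(250,205)): print(u,v,dep(c,u,v))
E
```

```text
top [[313.0, 302.70001220703125], [349.79998779296875, 262.70001220703125], [408.29998779296875, 316.6000061035156], [371.5, 356.6000061035156]] [0.00293442 0.00820873 0.02054308]
top [[234.0, 202.0], [247.0, 202.0], [247.0, 215.0], [234.0, 215.0]] [0.04360559 0.06436874 0.07073684]
top [[492.0, 191.0], [559.0, 191.0], [559.0, 419.0], [492.0, 419.0]] [-0.59432402 -0.58034472 -0.2036267 ]
top [[325.0, 210.1999969482422], [354.0, 183.1999969482422], [392.8999938964844, 225.10000610351562], [363.79998779296875, 252.10000610351562]] [0.00103678 0.00684381 0.01831786]
top [[181.60000610351562, 218.39999389648438], [192.1999969482422, 176.3000030517578], [231.5, 186.10000610351562], [220.89999389648438, 228.1999969482422]] [0.06261    0.06996501 0.07788585]
side [[510.0, 359.0], [559.0, 359.0], [559.0, 419.0], [510.0, 419.0]] [0.57940626 0.58589699 0.58968458]
side [[212.6999969482422, 329.29998779296875], [231.10000610351562, 260.5], [304.20001220703125, 280.1000061035156], [285.8999938964844, 348.79998779296875]] [0.0236984  0.06970111 0.08451287]
side [[252.0, 267.0], [264.5, 254.5], [2
[... 646 characters left out ...]
030517578], [361.5, 222.5]] [0.0053158  0.0092808  0.02249927]
side [[-9.5, 79.4000015258789], [249.6999969482422, 34.20000076293945], [259.20001220703125, 88.80000305175781], [-0.0, 134.0]] [-0.73623874 -0.69513041 -0.65624292]
side [[483.0, 0.0], [559.0, 0.0], [559.0, 177.0], [483.0, 177.0]] [-0.55764562 -0.27213282  0.18297052]
side [[261.0, 0.0], [524.0, 0.0], [524.0, 116.0], [261.0, 116.0]] [-0.20879443 -0.05134098  0.18108602]
207 190 [0.58757885 0.22492234 0.07201015]
359 225 [ 0.4788874  -0.30652073  0.00098469]
237 236 [0.43367161 0.12264025 0.03169656]
275 216 [ 0.50881048 -0.00797516  0.00657293]
240 209 [0.52366615 0.11109103 0.06153237]
250 205 [0.54039721 0.07808951 0.0477871 ]
```

View pics/crop.png

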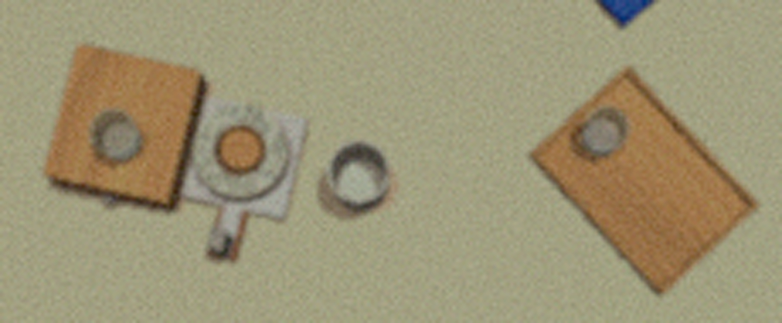

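The crop confirms it: target glass on the riser at crop (116,136), i.e. top (204,205); mate at (347,204) in the upper-left corner of the small bamboo tray. The roll is around the post at (240.5,209), with the handle below it on the -x side, so the riser is on the stand's +y side.

Run:
```python
from h import *
c=load("top"); s=load("side")
def blob(k,x0,y0,x1,y1,lo,hi,inv=False):
    hsv=cv2.cvtColor(k["pixels"],cv2.COLOR_RGB2HSV); m=cv2.inRange(hsv,lo,hi)
    if inv:m=255-m
    mm=np.zeros_like(m);mm[y0:y1,x0:x1]=m[y0:y1,x0:x1]
    cs=cv2.findContours(mm,cv2.RETR_EXTERNAL,cv2.CHAIN_APPROX_NONE)[0]
    q=max(cs,key=cv2.contourArea);(x,y),r=cv2.minEnclosingCircle(q); M=cv2.moments(q)
    return M["m10"]/M["m00"],M["m01"]/M["m00"],r,cv2.boundingRect(q)
B=((6,90,40),(20,255,255))
pt=blob(c,228,198,252,220,*B); ps=blob(s,248,250,281,283,*B); print("post",pt,ps)
print(tri((c,*pt[:2]),(s,*ps[:2])), plane(c,*pt[:2],.067),plane(s,*ps[:2],.067))
for n,pts in(("riser",[(181.6,218.4),(192.2,176.3),(231.5,186.1),(220.9,228.2)]),):
    W=np.array([plane(c,*p,.07) for p in pts]);print(n,W.round(3),W.mean(0))
W=np.array([plane(c,*p,.018) for p in [(325,210.2),(354,183.2),(392.9,225.1),(363.8,252.1)]]);print("tray",W.round(3),W.mean(0),[np.linalg.norm(W[i]-W[i-1]) for i in range(4)])
W=np.array([plane(s,*p,.018) for p in [(245.3,174),(300.7,142.3),(318.4,173.2),(262.9,204.9)]]);print("tray side",W.mean(0))
g=blob(c,195,196,214,215,*B,inv=True);print("glass",g,plane(c,*g[:2],.10),plane(c,*g[:2],.13))
gs=blob(s,246,282,272,314,*B,inv=True);print("glass s",gs,plane(s,*gs[:2],.10)); print(tri((c,*g[:2]),(s,*gs[:2])))
m=blob(c,338,195,354,213,*B,inv=True);ms=blob(s,258,165,278,190,*B,inv=True);print("mate",m,ms,plane(c,*m[:2],.036),plane(s,*ms[:2],.036),tri((c,*m[:2]),(s,*ms[:2])))
# handle: triangulate top
print("handle",dep(s,300,270),plane(s,300,270,.085),plane(c,236,237,.06))
P=cloud(s)
for r in range(264,292,4): print(r,[P[r,x].round(3).tolist() for x in range(294,306,3)])
big=np.zeros((480,640,3),np.uint8)
a=cv2.resize(s["pixels"][240:345,210:350,::-1],(800,600),interpolation=cv2.INTER_CUBIC);cv2.imwrite("pics/crop2.png",np.clip(a*1.3,0,255).astype(np.uint8))
```

```text
post (240.34184914841845, 208.5486618004866, 7.164974689483643, (234, 202, 14, 14)) (264.8050847457627, 266.7252824858757, 9.631102561950684, (255, 258, 20, 18))
(array([0.52580685, 0.11048646, 0.05665558]), np.float64(0.0006171704077612582)) [0.52427407 0.1093746  0.067     ] [0.52449234 0.11742271 0.067     ]
riser [[0.489 0.309 0.07 ]
 [0.636 0.278 0.07 ]
 [0.602 0.141 0.07 ]
 [0.456 0.174 0.07 ]] [0.54563406 0.22544186 0.07      ]
tray [[ 0.529 -0.185  0.018]
 [ 0.627 -0.289  0.018]
 [ 0.477 -0.423  0.018]
 [ 0.381 -0.319  0.018]] [ 0.50336847 -0.3038604   0.018     ] [np.float64(0.19925467340225025), np.float64(0.14316506109503122), np.float64(0.20134487644870908), np.float64(0.1413453820058438)]
tray side [ 0.50133115 -0.30203124  0.018     ]
glass (203.64846416382252, 204.31285551763366, 7.841108322143555, (196, 197, 16, 15)) [0.53220788 0.22957155 0.1       ] [0.52658689 0.22399331 0.13      ]
glass s (258.1966490299823, 299.9047619047619, 12.980854988098145, (249, 283, 18, 26)) [0.5292911  0.23720704 0.1       ]
(array([0.53213665, 0.23148774, 0.0904529 ]), np.float64(0.0036
[... 426 characters left out ...]
689515 0.12283591 0.06      ]
264 [[0.447, 0.061, 0.003], [0.438, 0.059, 0.001], [0.43, 0.058, -0.001], [0.421, 0.059, 0.002]]
268 [[0.447, 0.072, -0.002], [0.437, 0.124, 0.078], [0.429, 0.125, 0.08], [0.421, 0.125, 0.08]]
272 [[0.446, 0.087, 0.001], [0.437, 0.137, 0.077], [0.429, 0.137, 0.078], [0.421, 0.134, 0.075]]
276 [[0.446, 0.1, -0.001], [0.437, 0.135, 0.055], [0.429, 0.136, 0.058], [0.42, 0.13, 0.049]]
280 [[0.445, 0.123, 0.016], [0.436, 0.135, 0.035], [0.428, 0.138, 0.041], [0.42, 0.128, 0.025]]
284 [[0.444, 0.135, 0.015], [0.436, 0.136, 0.017], [0.428, 0.14, 0.024], [0.419, 0.131, 0.01]]
288 [[0.444, 0.14, 0.002], [0.436, 0.143, 0.008], [0.427, 0.144, 0.01], [0.419, 0.137, -0.002]]
```

View pics/crop2.png

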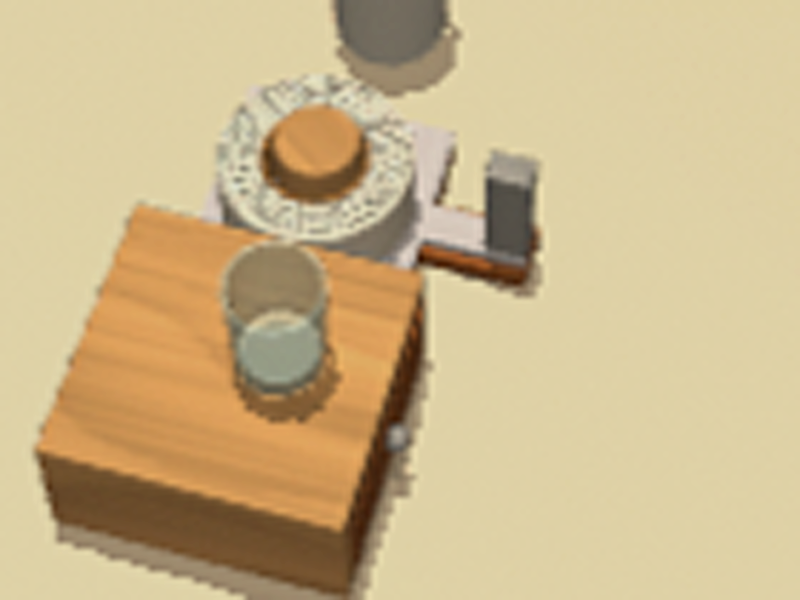

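The side crop shows the clear glass standing on the riser (foot at crop (280,350)). The roll lies low round the post at (318,150), and the handle bar stands clear at (512,200). The heights match the text: riser 0.070, handle top 0.080. I'll move over the glass and refine with the wrist camera.

Emit:
carry_out(
  steps=[
    [[0.6, -0.6, 0, 0.11], [0.6, -0.6, 0, 0.11], [0.6, -0.6, 0, 0.11], [0.6, -0.6, 0, 0.11], [0.6, -0.6, 0, 0.11], [0.6, -0.6, 0, 0.11], [0.6, -0.6, 0, 0.11], [0.6, -0.6, 0, 0.11]],
  ],
)

```text
time: 0.77
tcp_pos: [0.3449, 0.4212, 0.292]
tool_rot: [0.994, -0.107, -0.0, 0.0]
ft_force: [0.3, -0.2, -0.4]
gripper_width: 0.0871
gripper_force: 0.0
```

Emit:
carry_out(
  steps=[
    [[0.62, -0.64, 0, 0], [0.62, -0.64, 0, 0], [0.62, -0.64, 0, 0], [0.62, -0.64, 0, 0], [0.62, -0.64, 0, 0], [0.62, -0.64, 0, 0], [0.62, -0.64, 0, 0], [0.62, -0.64, 0, 0]],
  ],
)

```text
time: 1.43
tcp_pos: [0.5313, 0.2298, 0.2914]
tool_rot: [0.994, -0.106, -0.0, 0.0]
ft_force: [0.4, 0.5, -0.6]
gripper_width: 0.0867
gripper_force: 0.0
```

```bash
cat >> h.py <<'E'
from scipy.spatial.transform import Rotation as Ro
def wcap(name):
    from workcell import telemetry,viewer
    s=telemetry.state(); c=viewer.capture("wrist")
    T=np.eye(4);T[:3,:3]=Ro.from_quat(s["tool_rot"]).as_matrix();T[:3,3]=s["tcp_pos"]
    c["Tw"]=T@np.array(c["T_tool_cam"]); pickle.dump(c,open(name+".pkl","wb"))
    cv2.imwrite(f"pics/{name}.png",c["pixels"][:,:,::-1]); 
    print(s["time"],s["tcp_pos"],np.degrees(2*np.arctan2(s["tool_rot"][1],s["tool_rot"][0])),c["fx"],c["cx"],c["cy"])
    return c
def wray(c,u,v):
    x,y=(u-c["cx"])/c["fx"],(v-c["cy"])/c["fy"]; t=np.hypot(x,y)+1e-12
    d=np.array([np.sin(t)*x/t,np.sin(t)*y/t,np.cos(t)]); return c["Tw"][:3,3],c["Tw"][:3,:3]@d
def wplane(c,u,v,z):
    o,d=wray(c,u,v); return o+d*(z-o[2])/d[2]
def wproj(c,p):
    q=np.linalg.inv(c["Tw"])@np.r_[p,1]; t=np.arctan2(np.hypot(q[0],q[1]),q[2]); k=t/np.hypot(q[0],q[1])
    return c["cx"]+c["fx"]*k*q[0],c["cy"]+c["fy"]*k*q[1]
E
python3 - <<'E'
from h import *
c=wcap("w1")
print(c["T_tool_cam"].round(3))
for p in([.531,.229,.07],[.531,.229,.13],[.525,.11,.067],[.43,.13,.08]): print(p,wproj(c,p))
E
```

```text
1.4333 [0.53131189 0.22982202 0.29137404] -12.2161326332353 325.19226210127806 280.554774574885 202.59416820657123
[[ 0.    -0.953 -0.303  0.084]
 [ 1.     0.001 -0.001 -0.   ]
 [ 0.001 -0.303  0.953 -0.093]
 [ 0.     0.     0.     1.   ]]
[0.531, 0.229, 0.07] (np.float64(281.907309617162), np.float64(187.34550850196908))
[0.531, 0.229, 0.13] (np.float64(282.19137050196935), np.float64(206.20379087750703))
[0.525, 0.11, 0.067] (np.float64(395.29729365543375), np.float64(169.31030622052452))
[0.43, 0.13, 0.08] (np.float64(389.67229094294356), np.float64(259.18533559502004))
```

View pics/w1.png

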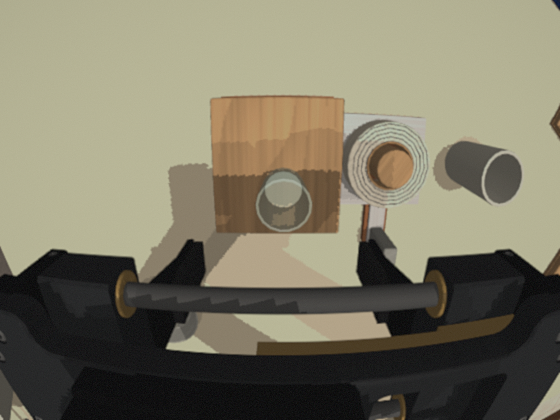

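The wrist view shows the glass foot disc centred at (284,188) and its rim ellipse at (284.5,204). The riser corners are at (211,98), (344,98), (341,233) and (216,233), the post top at (394,167) and the handle at (380,245).

Run:
```python
from h import *
c=load("w1"); t=load("top")
print("foot",wplane(c,284,188,.071),"rim",wplane(c,284.5,204.5,.13))
W=np.array([wplane(c,*p,.07) for p in((211,98),(344,98),(341,233),(216,233))]);print(W.round(4),W.mean(0),[np.linalg.norm(W[i]-W[i-1]).round(4) for i in range(4)])
hsv=cv2.cvtColor(c["pixels"],cv2.COLOR_RGB2HSV);m=cv2.inRange(hsv,(6,100,120),(20,255,255))[140:200,365:425]
M=cv2.moments(max(cv2.findContours(m,0,1)[0],key=cv2.contourArea));u,v=M["m10"]/M["m00"]+365,M["m01"]/M["m00"]+140
print(u,v,wplane(c,u,v,.067))
def tr(a,b):
    s=np.linalg.lstsq(np.c_[a[1],-b[1]],b[0]-a[0],rcond=None)[0];return a[0]+a[1]*s[0],b[0]+b[1]*s[1]
print("post tri",tr(wray(c,u,v),ray(t,240.34,208.55)))
print("glass foot tri side",tr(wray(c,284,188),ray(load("side"),259,301.25)))
print("riser c tri",tr(wray(c,*wproj(c,W.mean(0))),ray(t,206.55,202.2)))
a=cv2.resize(c["pixels"][140:270,340:440,::-1],(460,598),interpolation=cv2.INTER_CUBIC);cv2.imwrite("pics/w1c.png",np.clip(a*1.2,0,255).astype(np.uint8))
```

```text
foot [0.53016197 0.22705028 0.071     ] rim [0.53204108 0.22683695 0.13      ]
[[0.6332 0.2769 0.07  ]
 [0.6059 0.1518 0.07  ]
 [0.469  0.1782 0.07  ]
 [0.497  0.3079 0.07  ]] [0.55126919 0.22869437 0.07      ] [np.float64(0.1397), np.float64(0.128), np.float64(0.1394), np.float64(0.1327)]
394.51976316210596 167.67306769083052 [0.5268887  0.11063844 0.067     ]
post tri (array([0.52567545, 0.1092098 , 0.06255507]), array([0.52506922, 0.10985149, 0.0625143 ]))
glass foot tri side (array([0.53083693, 0.22693275, 0.07353757]), array([0.52967253, 0.22621987, 0.07381426]))
riser c tri (array([0.54803844, 0.22953342, 0.05367745]), array([0.54841143, 0.22839942, 0.05354533]))
```

Both views agree: glass at (0.531,0.227) with its foot at about 0.072, post at (0.526,0.110). Next I descend and grasp.

Emit:
carry_out(
  steps=[
    [[0, -0.01, -0.12, 0], [0, -0.01, -0.24, 0], [0, -0.01, -0.34, 0], [0, -0.01, -0.42, 0], [0, -0.01, -0.447, 0], [0, -0.01, -0.447, 0]],
  ],
)

```text
time: 1.98
tcp_pos: [0.5278, 0.229, 0.1559]
tool_rot: [0.995, -0.104, -0.002, 0.002]
ft_force: [-0.1, 0.7, -0.1]
gripper_width: 0.087
gripper_force: 0.0
```

Emit:
carry_out(
  steps=[
    [[0, 0, 0, 0], [0, 0, 0, 0], [0, 0, 0, 0], [0, 0, 0, 0], [0, 0, 0, 0], [0, 0, 0, 0], [0, 0, 0, 0], [0, 0, 0, 0]],
  ],
  jaw=-0.2,
  grip_force=15,
)

```text
time: 2.65
tcp_pos: [0.5296, 0.228, 0.1585]
tool_rot: [0.994, -0.105, 0.0, 0.0]
ft_force: [-1.4, -0.2, 1.6]
gripper_width: 0.0458
gripper_force: 15.0
```

Emit:
carry_out(
  steps=[
    [[0, 0, 0.05, 0], [0, 0, 0.13, 0], [0, 0, 0.23, 0], [0, -0.03, 0.33, 0], [0, -0.1, 0.37, 0], [-0.01, -0.2, 0.37, 0], [-0.02, -0.32, 0.37, 0], [-0.03, -0.44, 0.37, 0]],
  ],
)

```text
time: 3.32
tcp_pos: [0.52, 0.0952, 0.2692]
tool_rot: [0.995, -0.104, -0.0, -0.0]
ft_force: [0.8, -0.5, -1.4]
gripper_width: 0.0462
gripper_force: 15.0
```

Emit:
carry_out(
  steps=[
    [[-0.01, -0.13, 0, 0], [-0.02, -0.26, 0, 0], [-0.03, -0.39, 0, 0], [-0.05, -0.52, 0, 0], [-0.06, -0.65, 0, 0], [-0.07, -0.78, 0, 0], [-0.08, -0.88, 0, 0], [-0.09, -0.95, 0, 0]],
  ],
)

```text
time: 3.98
tcp_pos: [0.4927, -0.1913, 0.2688]
tool_rot: [0.994, -0.106, -0.0, 0.0]
ft_force: [0.3, 0.1, -0.6]
gripper_width: 0.046
gripper_force: 15.0
```

Emit:
carry_out(
  steps=[
    [[-0.01, -0.2, 0, 0], [-0.01, -0.35, 0, 0], [-0.01, -0.41, 0, 0], [-0.01, -0.41, 0, 0], [-0.01, -0.41, 0, 0], [-0.01, -0.41, 0, 0]],
  ],
)

```text
time: 4.48
tcp_pos: [0.4901, -0.3118, 0.2685]
tool_rot: [0.994, -0.105, -0.001, -0.0]
ft_force: [0.3, 0.3, 0.0]
gripper_width: 0.0462
gripper_force: 15.0
```

Run:
```python
from h import *
c=wcap("w2")
for p in([.491,-.313,.006],[.549,-.26,.066],[.502,-.303,.006]): print(p,wproj(c,p))
```

```text
4.4833 [ 0.49006773 -0.31184464  0.26847443] -12.081794833150061 325.19226210127806 280.554774574885 202.59416820657123
[0.491, -0.313, 0.006] (np.float64(282.19804724859387), np.float64(176.5451822839338))
[0.549, -0.26, 0.066] (np.float64(213.15806768642605), np.float64(143.62180876970945))
[0.502, -0.303, 0.006] (np.float64(271.36520220948796), np.float64(168.981595847652))
```

View pics/w2.png

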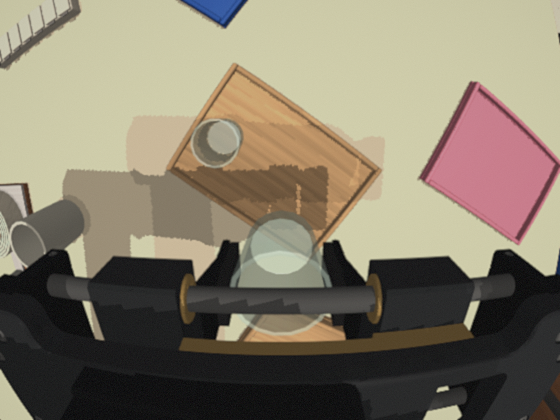

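The wrist view shows the held glass upright at (282,250). The small bamboo tray has corners at (236,65), (380,172), (318,243) and (172,170), and the mate's rim is centred near (214,144).

Run:
```python
from h import *
c=load("w2")
W=np.array([wplane(c,*p,.018) for p in((236,65),(380,172),(318,243),(172,170))]);print(W.round(4),W.mean(0),[np.linalg.norm(W[i]-W[i-1]).round(4) for i in range(4)])
print(wplane(c,214,144,.066))
def tr(a,b):
    s=np.linalg.lstsq(np.c_[a[1],-b[1]],b[0]-a[0],rcond=None)[0];return a[0]+a[1]*s[0],b[0]+b[1]*s[1]
for w,p in (((236,65),(354,183.2)),((380,172),(392.9,225.1)),((172,170),(325,210.2))): print(tr(wray(c,*w),ray(load("top"),*p)))
```

```text
[[ 0.6213 -0.2917  0.018 ]
 [ 0.4771 -0.4212  0.018 ]
 [ 0.4078 -0.338   0.018 ]
 [ 0.5279 -0.1949  0.018 ]] [ 0.50849738 -0.31145016  0.018     ] [np.float64(0.1345), np.float64(0.1938), np.float64(0.1083), np.float64(0.1868)]
[ 0.54847091 -0.26068973  0.066     ]
(array([ 0.62177889, -0.2913406 ,  0.01452591]), array([ 0.62748584, -0.28923782,  0.0155699 ]))
(array([ 0.47670131, -0.4215685 ,  0.01669609]), array([ 0.47685271, -0.42319339,  0.01709039]))
(array([ 0.52598946, -0.18919843,  0.00342256]), array([ 0.53108968, -0.1859044 ,  0.00405069]))
```

The tray and mate agree with the top view; the fourth corner is hidden behind the glass. Lower away.

Emit:
carry_out(
  steps=[
    [[0, 0, -0.12, 0], [0, 0, -0.25, 0], [0, 0, -0.37, 0], [0, 0, -0.46, 0], [0, 0, -0.52, 0], [0, 0, -0.55, 0], [0, 0, -0.565, 0], [0, 0, -0.57, 0]],
  ],
)

```text
time: 5.2
tcp_pos: [0.4911, -0.3111, 0.0983]
tool_rot: [0.995, -0.104, 0.0, 0.0]
ft_force: [0.2, -0.2, -1.2]
gripper_width: 0.0458
gripper_force: 15.0
```

Emit:
carry_out(
  steps=[
    [[0, 0, -0.003, 0], [0, 0, -0.006, 0], [0, 0, -0.009, 0], [0, 0, -0.009, 0], [0, 0, -0.009, 0], [0, 0, -0.009, 0]],
  ],
)

```text
time: 5.7
tcp_pos: [0.4906, -0.3119, 0.0959]
tool_rot: [0.994, -0.105, 0.0, 0.0]
ft_force: [-0.0, 0.9, -1.5]
gripper_width: 0.046
gripper_force: 15.0
```

Emit:
carry_out(
  steps=[
    [[0, 0, -0.002, 0], [0, 0, -0.004, 0], [0, 0, -0.005, 0], [0, 0, -0.005, 0], [0, 0, -0.005, 0]],
  ],
)

```text
time: 6.12
tcp_pos: [0.4908, -0.312, 0.0945]
tool_rot: [0.995, -0.105, 0.0, 0.0]
ft_force: [0.0, 0.7, 2.8]
gripper_width: 0.0459
gripper_force: 15.0
```

Contact. Now I open the jaw and rise, then check the placing.

Emit:
carry_out(
  steps=[
    [[0, 0, 0, 0], [0, 0, 0, 0], [0, 0, 0, 0], [0, 0, 0, 0], [0, 0, 0, 0], [0, 0, 0, 0]],
  ],
  jaw=0.6,
)

```text
time: 6.62
tcp_pos: [0.4905, -0.3117, 0.0938]
tool_rot: [0.995, -0.105, -0.0, -0.0]
ft_force: [0.2, -1.1, 0.3]
gripper_width: 0.0683
gripper_force: 0.0
```

Emit:
carry_out(
  steps=[
    [[0, 0, 0.05, 0], [0, 0, 0.15, 0], [0, 0, 0.27, 0], [0, 0, 0.39, 0], [0, 0, 0.5, 0], [0, 0, 0.58, 0], [0, 0, 0.58, 0], [0, 0, 0.58, 0]],
  ],
)

```text
time: 7.28
tcp_pos: [0.4909, -0.3118, 0.2697]
tool_rot: [0.994, -0.105, 0.002, 0.0]
ft_force: [-0.8, -0.3, -0.1]
gripper_width: 0.0699
gripper_force: 0.0
```

Run:
```python
from h import *
c=wcap("w3")
print(wproj(c,[.491,-.312,.006]),wproj(c,[.491,-.312,.066]))
```

```text
7.2833 [ 0.49093823 -0.31184543  0.26969863] -12.024302073436036 325.19226210127806 280.554774574885 202.59416820657123
(np.float64(281.32659344512734), np.float64(178.445728778853)) (np.float64(281.40765861016996), np.float64(192.86059582696484))
```

View pics/w3.png

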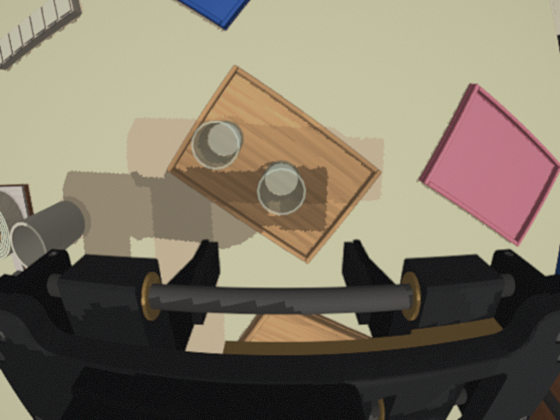

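The glass stands upright on the tray at (282,188), beside the mate at (216,144). Next is the handle, with its position checked from the wrist depth on the way.

Emit:
carry_out(
  steps=[
    [[-0.02, 0.13, 0, 0], [-0.04, 0.26, 0, 0], [-0.06, 0.39, 0, 0], [-0.08, 0.52, 0, 0], [-0.1, 0.65, 0, 0], [-0.11, 0.78, 0, 0], [-0.12, 0.9, 0, 0], [-0.12, 0.98, 0, 0]],
  ],
)

```text
time: 8.0
tcp_pos: [0.4529, -0.0156, 0.2664]
tool_rot: [0.995, -0.104, -0.002, 0.0]
ft_force: [0.5, 0.5, -0.1]
gripper_width: 0.0695
gripper_force: 0.0
```

Emit:
carry_out(
  steps=[
    [[-0.03, 0.13, 0, 0], [-0.06, 0.26, 0, 0], [-0.07, 0.39, 0, 0], [-0.073, 0.48, 0, 0], [-0.073, 0.493, 0, 0], [-0.073, 0.493, 0, 0], [-0.073, 0.493, 0, 0]],
  ],
)

```text
time: 8.58
tcp_pos: [0.432, 0.1297, 0.2666]
tool_rot: [0.995, -0.105, -0.001, 0.001]
ft_force: [0.8, 0.0, -1.4]
gripper_width: 0.0698
gripper_force: 0.0
```

Run:
```python
from h import *
c=wcap("w4")
h,w=c["depth"].shape; P=[]
for v in range(0,h):
    for u in range(150,450):
        z=c["depth"][v,u]
        if z<=0: continue
        o,d=wray(c,u,v); dz=d@c["Tw"][:3,2]; p=o+d*z/dz
        if abs(p[0]-.43)<.04 and abs(p[1]-.13)<.035 and .03<p[2]<.1: P.append([u,v,*p])
P=np.array(P);print(len(P))
if len(P):
    T=P[P[:,4]>P[:,4].max()-.01];print(P[:,4].max(),T.mean(0),T.min(0),T.max(0))
print(wproj(c,[.433,.13,.08]))
u,v=map(int,wproj(c,[.433,.13,.08]))
```

```text
8.5833 [0.43200453 0.12970031 0.26662557] -11.997311970554875 325.19226210127806 280.554774574885 202.59416820657123
602
0.08175203999799485 [2.80481900e+02 1.94904977e+02 4.33693576e-01 1.29632498e-01
 7.96472066e-02] [2.72000000e+02 1.82000000e+02 4.20781334e-01 1.20425853e-01
 7.18629697e-02] [2.89000000e+02 2.07000000e+02 4.44590704e-01 1.39369328e-01
 8.17520400e-02]
(np.float64(280.2434377114446), np.float64(195.85668247829088))
```

View pics/w4.png

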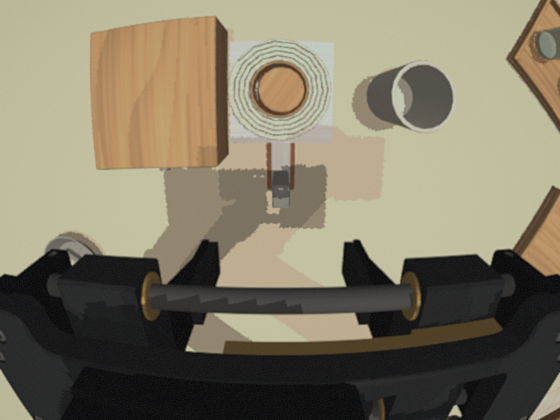

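The handle top sits at (280,195) between the fingers. From depth its centre is (0.4335,0.1296) and its top 0.080, as expected. Descend and grip.

Emit:
carry_out(
  steps=[
    [[0.004, 0, -0.12, 0], [0.004, 0, -0.25, 0], [0.004, 0, -0.37, 0], [0.004, 0, -0.46, 0], [0.004, 0, -0.5, 0], [0.004, 0, -0.512, 0], [0.004, 0, -0.512, 0], [0.004, 0, -0.512, 0]],
  ],
)

```text
time: 9.3
tcp_pos: [0.4345, 0.1297, 0.115]
tool_rot: [0.994, -0.105, 0.0, -0.0]
ft_force: [-0.2, 0.4, -0.5]
gripper_width: 0.0698
gripper_force: 0.0
```

Emit:
carry_out(
  steps=[
    [[0, 0, 0, 0], [0, 0, 0, 0], [0, 0, 0, 0], [0, 0, 0, 0], [0, 0, 0, 0], [0, 0, 0, 0], [0, 0, 0, 0], [0, 0, 0, 0]],
  ],
  jaw=-0.9,
  grip_force=45,
)

```text
time: 9.97
tcp_pos: [0.4338, 0.1302, 0.1144]
tool_rot: [0.995, -0.105, 0.0, -0.0]
ft_force: [0.2, -0.2, -1.2]
gripper_width: 0.0247
gripper_force: 0.0
```

Still closing.

Emit:
carry_out(
  steps=[
    [[0, 0, 0, 0], [0, 0, 0, 0], [0, 0, 0, 0], [0, 0, 0, 0], [0, 0, 0, 0]],
  ],
)

```text
time: 10.38
tcp_pos: [0.4336, 0.1294, 0.1143]
tool_rot: [0.994, -0.105, -0.0, 0.001]
ft_force: [1.6, -5.6, 1.4]
gripper_width: 0.0157
gripper_force: 45.0
```

Emit:
carry_out(
  steps=[
    [[0, 0, 0.025, 0], [0, 0, 0.05, 0], [0, 0, 0.08, 0], [0, 0, 0.11, 0], [0, 0, 0.14, 0], [0, 0, 0.16, 0], [0, 0, 0.175, 0], [0, 0, 0.175, 0]],
  ],
)

```text
time: 11.05
tcp_pos: [0.4336, 0.1293, 0.1668]
tool_rot: [0.994, -0.105, -0.0, 0.001]
ft_force: [-0.1, -4.7, 1.6]
gripper_width: 0.0154
gripper_force: 45.0
```

Emit:
carry_out(
  steps=[
    [[0, 0, 0.004, 0], [0, 0, 0.008, 0], [0, 0, 0.012, 0], [0, 0, 0.012, 0], [0, 0, 0.012, 0], [0, 0, 0.012, 0]],
  ],
)

```text
time: 11.55
tcp_pos: [0.4336, 0.1293, 0.1695]
tool_rot: [0.994, -0.105, -0.001, 0.001]
ft_force: [4.2, -4.3, -5.0]
gripper_width: 0.0157
gripper_force: 45.0
```

Emit:
carry_out(
  steps=[
    [[0, 0, 0.004, 0], [0, 0, 0.006, 0], [0, 0, 0.008, 0], [0, 0, 0.008, 0], [0, 0, 0.008, 0]],
  ],
)

```text
time: 11.97
tcp_pos: [0.4336, 0.1293, 0.1706]
tool_rot: [0.994, -0.105, -0.001, 0.001]
ft_force: [8.3, -5.6, -15.9]
gripper_width: 0.0155
gripper_force: 45.0
```

The stop is felt (-16 N, 56 mm travelled), so the lifter is fully up. I release and move over the roll.

Emit:
carry_out(
  steps=[
    [[0, 0, -0.004, 0], [0, 0, -0.004, 0], [0, 0, -0.004, 0], [0, 0, -0.004, 0], [0, 0, -0.004, 0], [0, 0, -0.004, 0], [0, 0, -0.004, 0]],
  ],
  jaw=0,
)

```text
time: 12.55
tcp_pos: [0.4339, 0.1303, 0.1719]
tool_rot: [0.995, -0.105, 0.0, -0.0]
ft_force: [0.6, -0.5, -0.0]
gripper_width: 0.0429
gripper_force: 0.0
```

Emit:
carry_out(
  steps=[
    [[0, 0, 0.08, 0], [0, 0, 0.2, 0], [0, 0, 0.32, 0], [0.08, -0.02, 0.36, 0], [0.18, -0.04, 0.36, 0], [0.28, -0.06, 0.36, 0], [0.308, -0.064, 0.36, 0], [0.308, -0.064, 0.36, 0]],
  ],
  jaw=-1,
)

```text
time: 13.22
tcp_pos: [0.5278, 0.1106, 0.279]
tool_rot: [0.994, -0.106, -0.0, 0.0]
ft_force: [-0.2, -0.1, 0.3]
gripper_width: 0.0028
gripper_force: 0.0
```

Run:
```python
from h import *
c=wcap("w5")
h,w=c["depth"].shape; P=[]
for v in range(0,h):
    for u in range(150,450):
        z=c["depth"][v,u]
        if z<=0: continue
        o,d=wray(c,u,v); p=o+d*z/(d@c["Tw"][:3,2])
        if np.hypot(p[0]-.526,p[1]-.11)<.065 and .05<p[2]<.13: P.append([u,v,*p])
P=np.array(P);P=P[P[:,0]>0]; T=P[P[:,4]>.1]
print(len(P),len(T),np.percentile(T[:,4],[10,50,90]))
(x,y),r=cv2.minEnclosingCircle((T[:,2:4]*1000).astype(np.float32));print("roll",x,y,r)
H=P[(P[:,4]<.09)&(np.hypot(P[:,2]-x/1e3,P[:,3]-y/1e3)<.02)];print("hole",len(H),H[:,2:].mean(0) if len(H) else 0, np.percentile(H[:,4],[10,50,90]))
print(wproj(c,[x/1e3,y/1e3,.111]))
```

```text
13.2167 [0.52775743 0.11059116 0.27895223] -12.132902575756376 325.19226210127806 280.554774574885 202.59416820657123
11573 6743 [0.10988471 0.1111852  0.11214258]
roll 526.6615600585938 111.28484344482422 48.34589385986328
hole 1082 [0.52480751 0.11119779 0.06716061] [0.0662636  0.06716632 0.06807365]
(np.float64(280.70744373080817), np.float64(204.97949164584998))
```

View pics/w5.png

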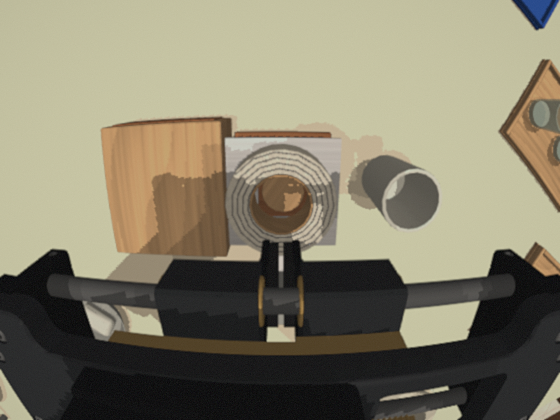

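The roll top is at 0.111 with its centre at (0.5266,0.1113), seen at (282,200); the post is 6 mm below the plate's top, so the roll is clear. I'll put the nearly closed fingers in the hole, spread them a little and drag the roll across.

Emit:
carry_out(
  steps=[
    [[-0.003, 0.001, -0.1, 0], [-0.003, 0.001, -0.18, 0], [-0.003, 0.001, -0.26, 0], [-0.003, 0.001, -0.33, 0], [-0.003, 0.001, -0.38, 0], [-0.003, 0.001, -0.41, 0], [-0.003, 0.001, -0.42, 0], [-0.003, 0.001, -0.42, 0]],
  ],
)

```text
time: 13.93
tcp_pos: [0.5247, 0.1113, 0.1535]
tool_rot: [0.995, -0.104, -0.0, 0.0]
ft_force: [0.3, -0.1, 0.7]
gripper_width: 0.0006
gripper_force: 0.0
```

Emit:
carry_out(
  steps=[
    [[0, 0, 0, 0], [0, 0, 0, 0], [0, 0, 0, 0], [0, 0, 0, 0]],
  ],
  jaw=-0.72,
  grip_force=5,
)

```text
time: 14.27
tcp_pos: [0.5256, 0.1113, 0.1545]
tool_rot: [0.995, -0.105, 0.001, -0.0]
ft_force: [-0.4, 0.6, 0.2]
gripper_width: 0.0113
gripper_force: 0.0
```

Emit:
carry_out(
  steps=[
    [[0.003, 0.015, 0, 0], [0.009, 0.04, 0, 0], [0.015, 0.07, 0, 0], [0.022, 0.1, 0, 0], [0.029, 0.13, 0, 0], [0.035, 0.16, 0, 0], [0.042, 0.19, 0, 0], [0.046, 0.21, 0, 0]],
  ],
)

```text
time: 14.93
tcp_pos: [0.5395, 0.1757, 0.1535]
tool_rot: [0.995, -0.104, 0.0, -0.0]
ft_force: [-0.2, -0.3, 0.1]
gripper_width: 0.0125
gripper_force: 0.3
```

Emit:
carry_out(
  steps=[
    [[0.004, 0.02, 0, 0], [0.011, 0.05, 0, 0], [0.018, 0.08, 0, 0], [0.026, 0.12, 0, 0], [0.034, 0.15, 0, 0], [0.04, 0.18, 0, 0], [0.043, 0.197, 0, 0], [0.043, 0.197, 0, 0]],
  ],
)

```text
time: 15.6
tcp_pos: [0.5525, 0.2347, 0.1537]
tool_rot: [0.995, -0.104, 0.0, -0.0]
ft_force: [0.2, -0.0, -0.1]
gripper_width: 0.0121
gripper_force: 0.0
```

Emit:
carry_out(
  steps=[
    [[0, 0, 0, 0], [0, 0, 0, 0], [0, 0, 0, 0]],
  ],
  jaw=-0.85,
)

```text
time: 15.85
tcp_pos: [0.552, 0.233, 0.1537]
tool_rot: [0.994, -0.105, 0.0, -0.0]
ft_force: [-0.0, 0.0, -0.6]
gripper_width: 0.0073
gripper_force: 0.0
```

Emit:
carry_out(
  steps=[
    [[0, 0, 0.05, 0], [0, 0, 0.15, 0], [0, 0, 0.27, 0], [0, 0, 0.39, 0], [0, 0, 0.5, 0], [0, 0, 0.55, 0], [0, 0, 0.55, 0], [0, 0, 0.55, 0]],
  ],
)

```text
time: 16.52
tcp_pos: [0.5519, 0.233, 0.3196]
tool_rot: [0.994, -0.105, 0.001, -0.001]
ft_force: [-0.8, 0.2, -1.6]
gripper_width: 0.0065
gripper_force: 0.0
```

Run:
```python
from h import *
c=wcap("w6")
P=[]
for v in range(420):
    for u in range(100,460):
        z=c["depth"][v,u]
        if z<=0: continue
        o,d=wray(c,u,v); p=o+d*z/(d@c["Tw"][:3,2])
        if np.hypot(p[0]-.552,p[1]-.23)<.09 and .095<p[2]<.13: P.append(p)
P=np.array(P);print(len(P),np.percentile(P[:,2],[2,50,98]))
(x,y),r=cv2.minEnclosingCircle((P[:,:2]*1000).astype(np.float32));print("roll",x,y,r)
```

```text
16.5167 [0.5519333  0.23302702 0.31958433] -12.059176167579976 325.19226210127806 280.554774574885 202.59416820657123
5526 [0.09902238 0.10814857 0.10964457]
roll 550.2002563476562 228.7906494140625 48.24790573120117
```

View pics/w6.png

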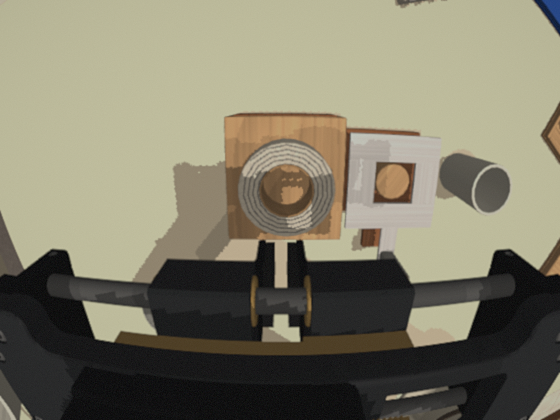

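The roll lies flat on the riser (centre (286,187), top at 0.108, within 2 mm of the riser's centre), the lifter is still up, and the arm is clear. Handing in.

```bash
python3 -c "
from workcell import arm
print(arm.job_done())"
```

```text
the job is handed in; nothing more can be done
None
```

The job is handed in: the soju glass stands upright on the small bamboo tray beside the other glass, and the roll lies flat, wholly on top of the riser, with the lifter fully up, after about 17 s of the 58 s allowed.

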